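# Lock the heel stop of an insole jig with a quick-release pin

### The arm

A 7-joint arm with a two-finger parallel gripper is mounted at the origin on the work surface. World frame = base frame: x ahead of the robot, y to its left, z up, the work surface at z = 0. Lengths are in m, angles in rad, forces in N, time in s.
With the tool pointing down it reaches from about 0.4 to 0.925 m from the base axis. Payload 5.6 kg.
Tool frame: the origin (TCP) lies at the very end of the fingers, on their centre line; the grasp point (between the pads) lies 19 mm behind it; y points along the fingers, x is the direction in which the jaws open and shut, and the axes are right-handed (so a half turn about y gives the same grasp; the last joint's range is limited). The gripper opens to 85 mm and grips with 20 to 120 N. Pads are 22 mm wide; open, the fingers measure 114 mm over their backs; the gripper's body (76 mm by 85 mm) begins 54 mm behind the grasp point. The pads swing forward as they close: fully open they stand 13 mm farther back than shut.
Start: joints at [-1.175, 0.468, -0.012, 1.603, 0.006, 1.071, -0.056], TCP at [0.276, 0.588, 0.231] pointing down, gripper open.
Joint ranges: [-2.53, 2.53], [-0.31, 2.02], [-1.57, 1.55], [0.28, 2.44], [-1.29, 4.43], [0.15, 1.84], [-2.92, 2.92]. Speed limits (rad/s): [2.57, 2.57, 3.14, 3.14, 3.14, 3.14, 3.14].

### API

Orientations are given as a unit quaternion [w, x, y, z].
In Python, from rig import r, cams, job gives the robot as it stands.
- The arm moves only by the tool arm_command, never from a script. Its argument "rows" is a list that holds one entry, the list of rows, each a list of 7 numbers: the opening, from -1 (shut) to 1 (fully open), then the shift along the world's x, y, z in m, then the turn, a rotation vector about the world's x, y, z in rad. In form: [[[jaw, tx, ty, tz, rx, ry, rz], ...]]. A call has 1 to 8 rows; each row shifts and turns the commanded pose from where the row before left it; what a row does not reach is not made up. A row lasts 1/8 s, in which the tool goes at most 62.5 mm and 10.7 degrees, less where a joint would pass 70% of its speed; a pose out of reach is approached as far as the arm can. A call with a gripper value outside its range is refused whole. The fingers move at their own pace and stop on an object; "force" is the grip in N (left out, the last holds). Time passes only in rows, so rows that do not move let the fingers close. It gives the time, the measured TCP pose, the force and the opening at its end, in the units of the state.
- r.sense(): the state, without advancing time (a new reading comes with each control period).
- cams.read_camera(name): name is "scene" or "top" or "wrist"; returns (picture, depth): 420x560x3 uint8, red, green, blue; 420x560 float32, m along the optical axis (not along the pixel's ray), 0 where there is no reading.
- cams.get_calibration(name): a dict with "fx", "fy", "cx", "cy" (pixels), "R" (3x3) and "t" (3): a world point X has camera coordinates R X + t; the wrist camera has in their place "T_tool_cam" (4x4, takes a point from camera to tool coordinates, whose origin is the TCP and whose axes are the tool frame's). Camera axes: x right, y down, z forward; pixel columns grow to the right and rows downward; lengths in m; the calibration is good to about 2 mm. A picture is of the moment at which its call begins: read the wrist's pose just before it. get_calibration takes no time and is no camera call.
- job.close_job(): hands the job in, once; it reports no verdict.
The state is a dict: "clock": time; "q": joint angles; "qvel": joint speeds; "joint_torque": joint torques, N m; "ee_pos": TCP position; "tcp_rot": TCP orientation; "wrist_force": force on the tool from outside, world axes, zero at the start; "moment": the same for the moment, N m; "width": finger opening in m.
Only numpy, scipy, OpenCV 4.12 (cv2) and the standard library are available. Lean on these libraries where they do the work, as an engineer would, in place of code of your own. Each camera call takes 0.05 s, during which the arm holds its last target. There are 200 camera calls.

### The job

Lock the sliding heel stop of the insole jig with the red-button quick-release pin. Take the pin by its handle, squeezing the red button in and keeping it in, put it down through the hole in the blue saddle, and, pressing only lightly, slide the saddle along with the pin towards the red end until the pin finds the hole in the steel bar hidden beneath; push it fully home, flange flush on the saddle, then let go so that the button springs out and the pin locks. Never force the pin (stay below about 40 N), and leave the other things where they are.

Things in the scene. Friction and masses are not known exactly. Their poses are not given: they have to be found in the camera images.
- pin_grip (a point): Middle of the quick-release pin's handle (grey, 30 x 30 mm, 46 mm tall, red button on one side): on the pin's axis, level with the button's middle, 30 mm above the flange's underside, 21 mm below the handle's top. Own z up along the pin, own +y out through the button. Pinch along own y, one finger on the button: 35 mm wide with the button out, 30 mm with it in, flush.
- button (a joint): The red button, 16 mm wide and 24 mm tall, stands 5 mm out of the handle: 0 = out (catches out, locked), 0.005 = fully in (catches in). Its spring takes 4.5 N to start and 9 N fully in.
- pin: The same pin, about 0.18 kg, standing upright in a stand; origin on its axis at the underside of its round steel flange (34 mm across, 5 mm thick, under the handle). Below it a 16 mm shank. Two brass catches, in line with own y, 21.5 to 26.5 mm below the origin, stick 3.5 mm out of the shank and stop it at the jig's holes unless the button is in.
- pin_nose (a point): Tip of the pin's nose, on its axis, 36 mm below the flange's underside, 66 mm below the handle's middle. The nose tapers over 7 mm from 16 mm to 11 mm across at the tip.
- stand: Plywood stand fixed to the bench, 150 mm (own x) by 70 mm, 55 mm high; origin under its middle. Two 26 mm holes at own x = -40 and +40 mm; the quick-release pin hangs by its flange loosely in either, the plain brass pin in the other.
- saddle_hole (a point): Centre of the 18 mm hole in the top face of the blue saddle, 53 mm above the bench. The top plate is 10 mm thick, 70 mm along own x, and reaches 30 mm behind and 74 mm beyond the hole along own y. The saddle slides along own y only (friction about 1.5 N); own +y is towards the red end block. Its arm with the heel stop, at own +x, is no higher than the saddle.
- jig: The insole jig, fixed to the bench: aluminium base 200 x 300 x 12 mm. Origin at bench height under the middle of the bar's travel; own y runs along the bar, the red end block at own y = +140 mm. It carries the steel bar, the saddle and a light blue insole blank.
- bar_top (a point): Point at the level of the bar's top face over the jig's origin, 42 mm above the bench; it does NOT show the hole. The fixed bar, 8 mm thick, 1 mm below the saddle's plate, has one 18 mm hole somewhere from own y = -18 to +18 mm, hidden under the saddle, 18 to 64 mm towards +y from the saddle hole's start. Nose resting on the bar: flange 25 mm above the saddle. Pin home: 5 mm free below the nose.
- plainpin_mid (a point): Plain brass pin with a 22 mm round head in the stand's other hole, 80 mm from the quick-release pin; leave alone. Point on its axis.
- hammer_mid (a point): Hammer lying on the bench; leave alone.
- driver_mid (a point): Screwdriver with a red handle lying on the bench; leave alone.
- spray_mid (a point): Spray can with a yellow label, 54 mm across, 170 mm tall; leave alone. Point at mid-height.
- tape_mid (a point): Roll of brown tape lying flat, 90 mm across; leave alone.
- calc_mid (a point): Small black handset, 65 x 110 x 18 mm; leave alone.
- glue_mid (a point): White glue bottle with a red cap, 60 mm across, 130 mm tall; leave alone. Point at mid-height.
There are look-alikes about, which are no part of the job. Leave any green look-alike of the pin alone.

How it is judged:
By the outcome, as a careful person would: the job done as asked, in the order asked, and still so for the second after the job is handed in, with the robot touching nothing.
It also fails if it takes over 64 s, if anything falls off the work surface, if the arm or the gripper's body presses on something with over 40 N, if the wrist force passes 120 N, or if a joint passes its speed limit or range.

## Working session

There is one attempt and no reset: what is moved stays moved. The work goes in short steps, Python scripts to look and compute and a tool call to move; the robot and the scene stay as the last step left them, time stands still between calls to the robot, and variables do not carry over. Pictures are saved under pics/ and viewed, about 8 in all and at most 12, crops included, and the job is handed in when it is done.

Besides the shell and the picture viewer there is one more tool, called after ">>>" by a JSON object that holds its "api" and its "payload", one argument or row to a line. arm_command: Moves the arm, as the interface text tells. Its arguments: {"type":"object","properties":{"rows":{"type":"array","items":{"type":"array","items":{"type":"array","items":{"type":"number"}}}},"force":{"type":"number"}},"required":["rows"]}

```bash
mkdir -p pics; ls
python3 - <<'E'
from rig import r,cams,job
import cv2,numpy as np
s=r.sense();print({k:np.round(v,3).tolist() for k,v in s.items()})
for n in("scene","top"):
    im,d=cams.read_camera(n);cv2.imwrite(f"pics/{n}0.png",im[:,:,::-1]);np.save(f"pics/{n}0.npy",d)
    print(n,{k:np.round(v,3).tolist() for k,v in cams.get_calibration(n).items()})
print({k:np.round(v,3).tolist() for k,v in cams.get_calibration("wrist").items()})
E
```

```text
pics
{'clock': 0.0, 'q': [-1.175, 0.468, -0.012, 1.604, 0.006, 1.071, -0.056], 'qvel': [0.0, 0.0, -0.0, -0.001, -0.002, 0.001, 0.001], 'joint_torque': [0.0, -53.24, 0.021, -25.13, 0.011, 0.008, 0.0], 'ee_pos': [0.276, 0.588, 0.23], 'tcp_rot': [-0.596, 0.597, 0.379, -0.38], 'wrist_force': [-0.137, -0.043, 0.51], 'moment': [-0.004, 0.027, -0.046], 'width': 0.085}
scene {'fx': 512.238, 'fy': 512.238, 'cx': 270.703, 'cy': 200.452, 'R': [[0.73, 0.683, 0.004], [0.536, -0.569, -0.623], [-0.424, 0.457, -0.782]], 't': [-0.421, -0.246, 1.733]}
top {'fx': 427.554, 'fy': 427.554, 'cx': 271.242, 'cy': 202.589, 'R': [[-0.08, -0.997, -0.005], [-0.975, 0.08, -0.208], [0.208, -0.012, -0.978]], 't': [0.039, 0.58, 1.087]}
{'fx': 353.937, 'fy': 353.937, 'cx': 282.111, 'cy': 210.777, 'T_tool_cam': [[1.0, -0.001, -0.001, -0.0], [0.0, -0.315, 0.949, -0.143], [-0.001, -0.949, -0.315, 0.081], [0.0, 0.0, 0.0, 1.0]]}
```

View pics/top0.png

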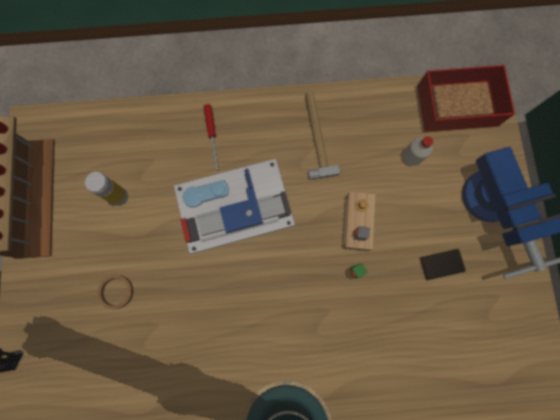

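View pics/scene0.png

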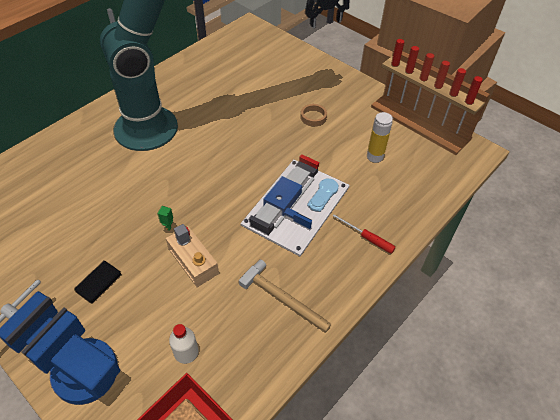

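```bash
cat > h.py <<'E'
import numpy as np,cv2
from scipy.spatial.transform import Rotation as Ro
from rig import r,cams
def calib(n,s=None):
    c=cams.get_calibration(n)
    if n!="wrist": R=np.array(c["R"]);C=-R.T@np.array(c["t"]);return c,R.T,C
    s=s or r.sense();q=s["tcp_rot"];Rt=Ro.from_quat([q[1],q[2],q[3],q[0]]).as_matrix()
    T=np.array(c["T_tool_cam"]);return c,Rt@T[:3,:3],Rt@T[:3,3]+np.array(s["ee_pos"])
def ray(cal,u,v,z):
    c,R,C=cal;d=R@np.array([(u-c["cx"])/c["fx"],(v-c["cy"])/c["fy"],1]);return C+d*(z-C[2])/d[2]
def cloud(cal,d):
    c,R,C=cal;v,u=np.mgrid[:d.shape[0],:d.shape[1]]
    p=np.stack([(u-c["cx"])/c["fx"]*d,(v-c["cy"])/c["fy"]*d,d],-1);return p@R.T+C
def proj(cal,X):
    c,R,C=cal;p=R.T@(np.asarray(X)-C);return p[0]/p[2]*c["fx"]+c["cx"],p[1]/p[2]*c["fy"]+c["cy"]
E
python3 - <<'E'
from h import *
ct=calib("top");print("C",ct[2],calib("scene")[2])
for nm,u,v,z in [("pin",362,233,.1),("brass",363,204,.08),("hole",249,212,.053),("redend",186,230,.03),("farend",290,203,.03),("green",359,270,.05)]: print(nm,ray(ct,u,v,z).round(3))
t=cv2.imread("pics/top0.png");s=cv2.imread("pics/scene0.png")
a=cv2.resize(t[155:285,170:390],None,fx=3.6,fy=3.6,interpolation=cv2.INTER_CUBIC)[:300*2]
b=cv2.resize(s[195:290,150:260],None,fx=4,fy=4,interpolation=cv2.INTER_CUBIC)
cv2.imwrite("pics/a.png",a);cv2.imwrite("pics/b.png",b)
E
```

```text
C [0.3421235  0.00533007 1.18425702] [ 1.17396487 -0.64539265  1.20327034]
pin [ 0.475 -0.232  0.1  ]
brass [ 0.553 -0.249  0.08 ]
hole [0.562 0.053 0.053]
redend [0.53  0.229 0.03 ]
farend [ 0.582 -0.06   0.03 ]
green [ 0.384 -0.223  0.05 ]
```

View pics/b.png

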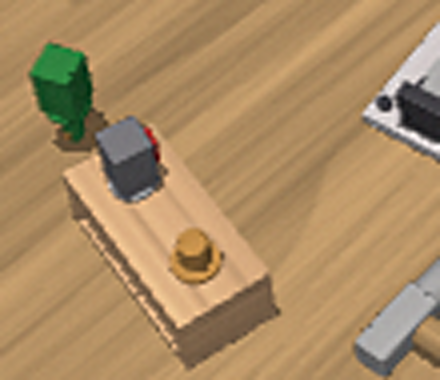

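Run:
```python
from h import *
s=r.sense();q=s["tcp_rot"];R=Ro.from_quat([q[1],q[2],q[3],q[0]]).as_matrix();print(R.round(3))
from h import cloud
ct=calib("scene");im=cv2.imread("pics/scene0.png");P=cloud(ct,np.load("pics/scene0.npy"))
hsv=cv2.cvtColor(im,cv2.COLOR_BGR2HSV)
# handle top and stand
m=(np.hypot(P[...,0]-.475,P[...,1]+.232)<.04)&(P[...,2]>.098)&(P[...,2]<.115);print(m.sum(),P[m].mean(0),np.percentile(P[m],[2,98],0))
m2=m.astype(np.uint8)
rr=cv2.minAreaRect((P[m][:,:2]*1000).astype(np.float32));print(rr)
m=(np.hypot(P[...,0]-.515,P[...,1]+.24)<.13)&(P[...,2]>.051)&(P[...,2]<.057);rr=cv2.minAreaRect((P[m][:,:2]*1000).astype(np.float32));print(rr)
m=(abs(P[...,0]-.562)<.06)&(abs(P[...,1]-.07)<.1)&(P[...,2]>.050)&(P[...,2]<.056);rr=cv2.minAreaRect((P[m][:,:2]*1000).astype(np.float32));print('saddle',rr)
red=(hsv[...,1]>150)&((hsv[...,0]<8)|(hsv[...,0]>172));m=red&(np.hypot(P[...,0]-.475,P[...,1]+.232)<.05);print('btn',m.sum(),P[m].mean(0) if m.any() else'')
```

```text
[[ 0.425 -0.001 -0.905]
 [ 0.905 -0.002  0.425]
 [-0.002 -1.    -0.   ]]
119 [ 0.47436058 -0.23720928  0.10458167] [[ 0.45783685 -0.25221455  0.098972  ]
 [ 0.48940963 -0.22162412  0.10970385]]
((473.2445068359375, -236.7960205078125), (30.283283233642578, 34.43959426879883), 76.09366607666016)
((488.4498291015625, -239.30226135253906), (70.93253326416016, 201.0230255126953), 79.82096099853516)
saddle ((553.1554565429688, 73.82948303222656), (72.24736785888672, 108.91444396972656), 11.516807556152344)
btn 9 [ 0.47681693 -0.21725437  0.0858941 ]
```

>>> {"api": "arm_command", "payload": {
  "rows": [
    [[1,0.022,-0.0485,0.0025,0,0,0.026],[1,0.022,-0.0485,0.0025,0,0,0.026],[1,0.022,-0.0485,0.0025,0,0,0.026],[1,0.022,-0.0485,0.0025,0,0,0.026],[1,0.022,-0.0485,0.0025,0,0,0.026],[1,0.022,-0.0485,0.0025,0,0,0.026],[1,0.022,-0.0485,0.0025,0,0,0.026],[1,0.022,-0.0485,0.0025,0,0,0.026]]
  ]
}}

```text
clock: 1.1
ee_pos: [0.4525, 0.1987, 0.2512]
tcp_rot: [0.554, -0.554, -0.439, 0.439]
wrist_force: [0.3, 0.7, 0.3]
width: 0.0857
```

>>> {"api": "arm_command", "payload": {
  "rows": [
    [[1,0.003,-0.0546,-0.006,0,0,0],[1,0.003,-0.0546,-0.006,0,0,0],[1,0.003,-0.0546,-0.006,0,0,0],[1,0.003,-0.0546,-0.006,0,0,0],[1,0.003,-0.0546,-0.006,0,0,0],[1,0.003,-0.0546,-0.006,0,0,0],[1,0.003,-0.0546,-0.006,0,0,0],[1,0.003,-0.0546,-0.006,0,0,0]]
  ]
}}

```text
clock: 2.1
ee_pos: [0.476, -0.2379, 0.203]
tcp_rot: [0.554, -0.554, -0.439, 0.439]
wrist_force: [1.7, 1.1, -0.1]
width: 0.0855
```

>>> {"api": "arm_command", "payload": {
  "rows": [
    [[1,0,0,0,0,0,0],[1,0,0,0,0,0,0]]
  ]
}}

```text
clock: 2.35
ee_pos: [0.4759, -0.2357, 0.2028]
tcp_rot: [0.555, -0.554, -0.439, 0.439]
wrist_force: [-0.3, 0.1, -0.2]
width: 0.0855
```

Run:
```python
from h import *
s=r.sense();print(s["clock"],np.round(s["ee_pos"],4),np.round(s["qvel"],3),np.round(s["wrist_force"],2),np.round(s["q"],2))
cal=calib("wrist",s);im,d=cams.read_camera("wrist");cv2.imwrite("pics/w1.png",im[:,:,::-1])
P=cloud(cal,d);print(cal[2])
m=(np.hypot(P[...,0]-.474,P[...,1]+.237)<.04)&(P[...,2]>.100)&(P[...,2]<.112);print(m.sum(),np.median(P[m],0));print(cv2.minAreaRect((P[m][:,:2]*1000).astype(np.float32)))
```

```text
2.35 [ 0.4759 -0.2357  0.2028] [-0.024 -0.013 -0.015  0.006 -0.001 -0.001  0.001] [-0.27  0.14 -0.24] [ 0.04  0.31  0.44  1.94 -0.16  0.92  1.89]
[ 0.3973107  -0.21765671  0.34637617]
1676 [ 0.47204205 -0.23370558  0.10655495]
((473.28509521484375, -233.740234375), (29.48143196105957, 29.714204788208008), 75.85774993896484)
```

View pics/w1.png

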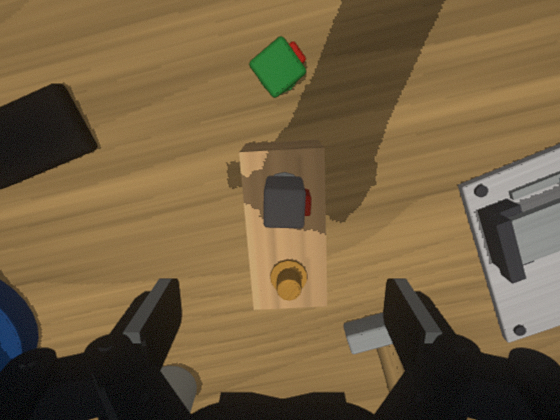

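>>> {"api": "arm_command", "payload": {
  "rows": [
    [[1,-0.003,0.003,-0.03,0,0,-0.014],[1,0,0,-0.035,0,0,0],[1,0,0,-0.035,0,0,0],[1,0,0,-0.02,0,0,0],[1,0,0,-0.01,0,0,0],[1,0,0,0,0,0,0],[1,0,0,0,0,0,0]]
  ]
}}

```text
clock: 3.28
ee_pos: [0.4739, -0.2333, 0.0742]
tcp_rot: [-0.557, 0.558, 0.436, -0.435]
wrist_force: [-0.8, 0.5, 0.3]
width: 0.0846
```

Run:
```python
from h import *
s=r.sense();print(s["clock"],np.round(s["ee_pos"],4),np.round(s["qvel"],3),np.round(s["wrist_force"],2))
cal=calib("wrist",s);im,d=cams.read_camera("wrist");cv2.imwrite("pics/w2.png",im[:,:,::-1])
P=cloud(cal,d)
m=(np.hypot(P[...,0]-.474,P[...,1]+.235)<.03)&(P[...,2]>.100)&(P[...,2]<.112);print(m.sum(),np.median(P[m],0));print(cv2.minAreaRect((P[m][:,:2]*1000).astype(np.float32)))
```

```text
3.275 [ 0.4739 -0.2333  0.0742] [ 0.004 -0.003  0.003 -0.002 -0.003 -0.003  0.002] [-0.83  0.46  0.31]
5850 [ 0.47034573 -0.23348895  0.10657031]
((473.2790832519531, -234.080322265625), (30.175745010375977, 30.653879165649414), 74.94367218017578)
```

View pics/w2.png

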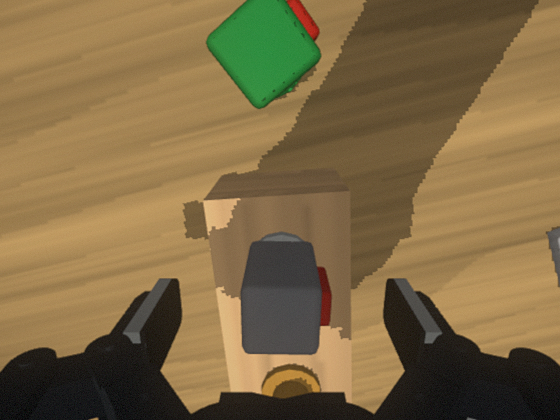

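>>> {"api": "arm_command", "payload": {
  "rows": [
    [[1,-0.0005,-0.0005,-0.007,0,0,0],[1,0,0,0,0,0,0],[0,0,0,0,0,0,0],[-0.5,0,0,0,0,0,0],[-1,0,0,0,0,0,0],[-1,0,0,0,0,0,0],[-1,0,0,0,0,0,0],[-1,0,0,0,0,0,0]]
  ],
  "force": 40
}}

```text
clock: 4.32
ee_pos: [0.4729, -0.2351, 0.0669]
tcp_rot: [-0.557, 0.558, 0.435, -0.435]
wrist_force: [-1.7, -2.2, 5.7]
width: 0.0295
```

>>> {"api": "arm_command", "payload": {
  "rows": [
    [[-1,0,0,0,0,0,0],[-1,0,0,0,0,0,0],[-1,0,0,0,0,0,0]]
  ]
}}

```text
clock: 4.7
ee_pos: [0.4729, -0.2351, 0.0669]
tcp_rot: [-0.557, 0.558, 0.435, -0.435]
wrist_force: [-1.5, -4.1, 4.9]
width: 0.0295
```

>>> {"api": "arm_command", "payload": {
  "rows": [
    [[-1,0,0,0.01,0,0,0],[-1,0,0,0.02,0,0,0],[-1,0,0,0.03,0,0,0],[-1,0,0,0.03,0,0,0],[-1,0,0,0,0,0,0],[-1,0,0,0,0,0,0]]
  ]
}}

```text
clock: 5.45
ee_pos: [0.4722, -0.233, 0.1556]
tcp_rot: [0.558, -0.557, -0.435, 0.435]
wrist_force: [-0.4, 0.3, -1.8]
width: 0.0295
```

>>> {"api": "arm_command", "payload": {
  "rows": [
    [[-1,0.01,0.02,0,0,0,0],[-1,0.016,0.035,0,0,0,0],[-1,0.018,0.04,0,0,0,0],[-1,0.02,0.045,0,0,0,0],[-1,0.02,0.045,0,0,0,0],[-1,0.018,0.04,0,0,0,0],[-1,0.016,0.035,0,0,0,0],[-1,0.01,0.02,0,0,0,0]]
  ]
}}

```text
clock: 6.45
ee_pos: [0.6001, 0.0485, 0.1545]
tcp_rot: [0.557, -0.556, -0.435, 0.437]
wrist_force: [-0.3, 0.3, -1.4]
width: 0.0296
```

>>> {"api": "arm_command", "payload": {
  "rows": [
    [[-1,0,0,0,0,0,0],[-1,0,0,0,0,0,0],[-1,0,0,0,0,0,0]]
  ]
}}

```text
clock: 6.82
ee_pos: [0.6003, 0.0441, 0.1563]
tcp_rot: [-0.558, 0.558, 0.434, -0.435]
wrist_force: [-0.9, -1.2, -1.0]
width: 0.0299
```

Run:
```python
from h import *
s=r.sense();print(s["clock"],np.round(s["ee_pos"],4),np.round(s["qvel"],3),np.round(s["wrist_force"],2))
cal=calib("wrist",s);im,d=cams.read_camera("wrist");cv2.imwrite("pics/w3.png",im[:,:,::-1])
P=cloud(cal,d);e=s["ee_pos"]
m=(np.hypot(P[...,0]-e[0],P[...,1]-e[1])<.03)&(abs(P[...,2]-e[2]-.04)<.006);print(m.sum(),np.median(P[m],0));print(cv2.minAreaRect((P[m][:,:2]*1000).astype(np.float32)))
hsv=cv2.cvtColor(im,cv2.COLOR_RGB2HSV)
blue=((hsv[...,0]>105)&(hsv[...,0]<125)&(hsv[...,1]>140)).astype(np.uint8)*255
cs,hi=cv2.findContours(blue,cv2.RETR_CCOMP,cv2.CHAIN_APPROX_NONE)
for c,h in zip(cs,hi[0]):
    a=cv2.contourArea(c)
    if h[3]>=0 and a>60 and len(c)>5:
        el=cv2.fitEllipse(c);print(a,np.round(el[0],1),np.round(el[1],1),ray(cal,*el[0],.053).round(4))
```

```text
6.825 [0.6003 0.0441 0.1563] [-0.001 -0.002 -0.006 -0.005 -0.001 -0.002  0.001] [-0.92 -1.17 -1.02]
7995 [0.5968093  0.0442107  0.19594052]
((600.9642944335938, 43.668800354003906), (55.114227294921875, 31.034738540649414), 74.82594299316406)
61.0 [256.3 154.8] [ 9.1 10.1] [0.5569 0.0359 0.053 ]
577.0 [283.6 149.6] [26.7 27.7] [0.5581 0.0553 0.053 ]
```

View pics/w3.png

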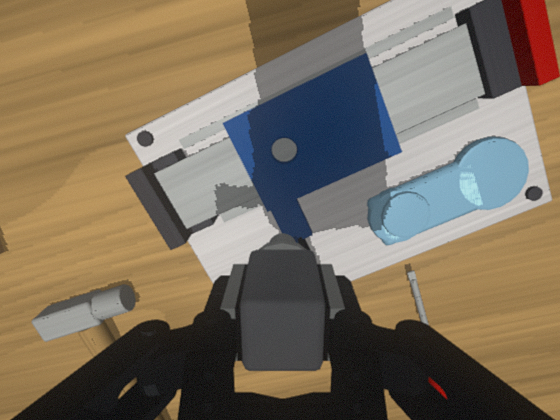

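Run:
```python
from h import *
s=r.sense();cal=calib("wrist",s)
for a,b,z in [((224,121),(366,55),.053),((298,198),(401,152),.053),((135,128),(252,75),.012)]:
    d=ray(cal,*b,z)-ray(cal,*a,z);print(d.round(4),np.degrees(np.arctan2(-d[0],d[1])))
im=cv2.imread("pics/w3.png");hsv=cv2.cvtColor(im,cv2.COLOR_BGR2HSV)
m=((hsv[...,0]>105)&(hsv[...,0]<125)&(hsv[...,1]>140)).astype(np.uint8);m[235:]=0
P=np.argwhere(m)
pts=np.array([ray(cal,u,v,.053)[:2]*1000 for v,u in P[::5]],np.float32);pts=pts[pts[:,0]<590];print(cv2.minAreaRect(pts))
q=s["tcp_rot"];print(Ro.from_quat([q[1],q[2],q[3],q[0]]).as_matrix().round(4))
```

```text
[-0.017   0.1004 -0.    ] 9.596679205155525
[-0.0148  0.0773  0.    ] 10.8759967489481
[-0.0151  0.1009  0.    ] 8.493391422616314
((555.0904541015625, 77.14743041992188), (69.03641510009766, 103.07990264892578), 10.772268295288086)
[[ 2.447e-01 -1.000e-04 -9.696e-01]
 [ 9.696e-01 -4.000e-04  2.447e-01]
 [-4.000e-04 -1.000e+00 -0.000e+00]]
```

>>> {"api": "arm_command", "payload": {
  "rows": [
    [[-1,-0.0215,0.0055,0,0,0,0],[-1,-0.0215,0.0055,0,0,0,0],[-1,0,0,-0.02,0,0,0],[-1,0,0,-0.02,0,0,0],[-1,0,0,-0.006,0,0,0],[-1,0,0,0,0,0,0],[-1,0,0,0,0,0,0]]
  ]
}}

```text
clock: 7.75
ee_pos: [0.5583, 0.0569, 0.1111]
tcp_rot: [-0.557, 0.558, 0.436, -0.435]
wrist_force: [-0.7, 0.8, -1.3]
width: 0.0294
```

>>> {"api": "arm_command", "payload": {
  "rows": [
    [[-1,0,-0.001,0,0,0,0],[-1,0,0,-0.004,0,0,0],[-1,0,0,-0.004,0,0,0],[-1,0,0,-0.004,0,0,0],[-1,0,0,0,0,0,0],[-1,0,0,0,0,0,0]]
  ]
}}

```text
clock: 8.5
ee_pos: [0.5577, 0.0561, 0.0982]
tcp_rot: [-0.557, 0.557, 0.435, -0.435]
wrist_force: [0.7, -0.4, -1.2]
width: 0.0294
```

Run:
```python
from h import *
s=r.sense();print(s["clock"],np.round(s["ee_pos"],4),np.round(s["qvel"],3),np.round(s["wrist_force"],2))
im,d=cams.read_camera("scene")
cal=calib("scene");u,v=map(int,proj(cal,[.558,.056,.07]))
a=cv2.resize(im[v-35:v+35,u-45:u+45,::-1],None,fx=4.5,fy=4.5,interpolation=cv2.INTER_CUBIC)
cal=calib("wrist",s);w,d=cams.read_camera("wrist")
b=cv2.resize(w[140:280,190:380,::-1],(a.shape[1],int(a.shape[1]*140/190)),interpolation=cv2.INTER_CUBIC)[:285]
cv2.imwrite("pics/c4.png",np.vstack([a,b]))
```

```text
8.5 [0.5577 0.0561 0.0982] [-0.001 -0.003 -0.    -0.001 -0.002 -0.002  0.   ] [ 0.65 -0.4  -1.22]
```

View pics/c4.png

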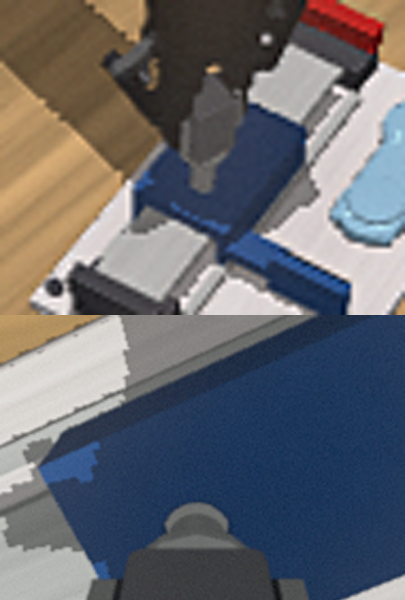

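>>> {"api": "arm_command", "payload": {
  "rows": [
    [[-1,0,0,-0.002,0,0,0],[-1,0,0,-0.002,0,0,0],[-1,0,0,-0.001,0,0,0],[-1,0,0,0,0,0,0]]
  ]
}}

```text
clock: 9.1
ee_pos: [0.5576, 0.0561, 0.0932]
tcp_rot: [0.557, -0.557, -0.435, 0.435]
wrist_force: [0.5, 0.0, -1.1]
width: 0.0295
```

>>> {"api": "arm_command", "payload": {
  "rows": [
    [[-1,0,0,-0.001,0,0,0],[-1,0,0,-0.001,0,0,0],[-1,0,0,0,0,0,0]]
  ]
}}

```text
clock: 9.48
ee_pos: [0.5577, 0.0561, 0.0912]
tcp_rot: [0.557, -0.557, -0.435, 0.435]
wrist_force: [-0.7, 0.0, -1.0]
width: 0.0296
```

>>> {"api": "arm_command", "payload": {
  "rows": [
    [[-1,0,0,-0.001,0,0,0],[-1,0,0,0,0,0,0]]
  ]
}}

```text
clock: 9.72
ee_pos: [0.5576, 0.0561, 0.0902]
tcp_rot: [0.557, -0.557, -0.435, 0.435]
wrist_force: [1.5, -0.0, -1.1]
width: 0.0293
```

>>> {"api": "arm_command", "payload": {
  "rows": [
    [[-1,0,0,-0.001,0,0,0],[-1,0,0,0,0,0,0]]
  ]
}}

```text
clock: 9.98
ee_pos: [0.5579, 0.0561, 0.0899]
tcp_rot: [0.557, -0.557, -0.435, 0.435]
wrist_force: [-1.9, -0.9, 4.4]
width: 0.0292
```

>>> {"api": "arm_command", "payload": {
  "rows": [
    [[-1,-0.0004,0.002,0,0,0,0],[-1,-0.0004,0.002,0,0,0,0],[-1,-0.0004,0.002,0,0,0,0],[-1,-0.0004,0.002,0,0,0,0],[-1,-0.0004,0.002,0,0,0,0],[-1,-0.0004,0.002,0,0,0,0]]
  ]
}}

```text
clock: 10.72
ee_pos: [0.5562, 0.0657, 0.0898]
tcp_rot: [-0.557, 0.559, 0.435, -0.435]
wrist_force: [0.2, -6.9, 5.3]
width: 0.0296
```

>>> {"api": "arm_command", "payload": {
  "rows": [
    [[-1,-0.0004,0.002,0,0,0,0],[-1,-0.0004,0.002,0,0,0,0],[-1,-0.0002,0.001,0,0,0,0],[-1,-0.0002,0.001,0,0,0,0]]
  ]
}}

```text
clock: 11.22
ee_pos: [0.555, 0.0722, 0.0898]
tcp_rot: [-0.557, 0.559, 0.435, -0.435]
wrist_force: [0.6, -4.9, 4.3]
width: 0.03
```

>>> {"api": "arm_command", "payload": {
  "rows": [
    [[-1,-0.0002,0.001,0,0,0,0],[-1,-0.0002,0.001,0,0,0,0],[-1,-0.0002,0.001,0,0,0,0]]
  ]
}}

```text
clock: 11.6
ee_pos: [0.5534, 0.0778, 0.089]
tcp_rot: [0.557, -0.557, -0.435, 0.435]
wrist_force: [1.4, -1.4, -0.4]
width: 0.03
```

>>> {"api": "arm_command", "payload": {
  "rows": [
    [[-1,0,0,-0.001,0,0,0],[-1,0,0,-0.001,0,0,0],[-1,0,0,0,0,0,0]]
  ]
}}

```text
clock: 11.98
ee_pos: [0.5529, 0.0777, 0.0868]
tcp_rot: [0.558, -0.557, -0.435, 0.436]
wrist_force: [0.1, 0.5, -1.9]
width: 0.0296
```

>>> {"api": "arm_command", "payload": {
  "rows": [
    [[-1,0,0,-0.001,0,0,0],[-1,0,0,-0.001,0,0,0],[-1,0,0,0,0,0,0]]
  ]
}}

```text
clock: 12.35
ee_pos: [0.5533, 0.0771, 0.0852]
tcp_rot: [0.557, -0.557, -0.435, 0.435]
wrist_force: [-0.2, 0.3, -2.0]
width: 0.0298
```

>>> {"api": "arm_command", "payload": {
  "rows": [
    [[-1,0,0,-0.001,0,0,0],[-1,0,0,-0.001,0,0,0],[-1,0,0,0,0,0,0]]
  ]
}}

```text
clock: 12.72
ee_pos: [0.5536, 0.0773, 0.0833]
tcp_rot: [0.557, -0.557, -0.435, 0.435]
wrist_force: [0.5, 0.7, -0.6]
width: 0.0295
```

>>> {"api": "arm_command", "payload": {
  "rows": [
    [[-1,0,0,-0.001,0,0,0],[-1,0,0,-0.001,0,0,0],[-1,0,0,-0.001,0,0,0],[-1,0,0,0,0,0,0]]
  ]
}}

```text
clock: 13.22
ee_pos: [0.5535, 0.0776, 0.0802]
tcp_rot: [0.557, -0.557, -0.435, 0.435]
wrist_force: [-0.1, 2.9, -0.7]
width: 0.0295
```

>>> {"api": "arm_command", "payload": {
  "rows": [
    [[-1,0,0,-0.0015,0,0,0],[-1,0,0,-0.0015,0,0,0],[-1,0,0,0,0,0,0]]
  ]
}}

```text
clock: 13.6
ee_pos: [0.5535, 0.0776, 0.0772]
tcp_rot: [0.557, -0.557, -0.435, 0.435]
wrist_force: [-1.2, 5.0, -0.4]
width: 0.0293
```

>>> {"api": "arm_command", "payload": {
  "rows": [
    [[-1,0,0.0006,-0.001,0,0,0],[-1,0,0,-0.0015,0,0,0],[-1,0,0,-0.0015,0,0,0],[-1,0,0,0,0,0,0]]
  ]
}}

```text
clock: 14.1
ee_pos: [0.5535, 0.0777, 0.0731]
tcp_rot: [-0.557, 0.557, 0.435, -0.435]
wrist_force: [0.5, 4.6, -0.8]
width: 0.0297
```

>>> {"api": "arm_command", "payload": {
  "rows": [
    [[-1,0,0,-0.0015,0,0,0],[-1,0,0,-0.0015,0,0,0],[-1,0,0,0,0,0,0]]
  ]
}}

```text
clock: 14.48
ee_pos: [0.5535, 0.0777, 0.0701]
tcp_rot: [-0.557, 0.557, 0.435, -0.435]
wrist_force: [0.3, 4.2, -1.2]
width: 0.0294
```

>>> {"api": "arm_command", "payload": {
  "rows": [
    [[-1,0,0.0005,-0.0015,0,0,0],[-1,0,0,-0.0015,0,0,0],[-1,0,0,0,0,0,0]]
  ]
}}

```text
clock: 14.85
ee_pos: [0.5534, 0.0778, 0.067]
tcp_rot: [-0.557, 0.557, 0.435, -0.435]
wrist_force: [0.1, 2.6, -1.9]
width: 0.0296
```

>>> {"api": "arm_command", "payload": {
  "rows": [
    [[-1,0,0,-0.001,0,0,0],[-1,0,0,-0.0005,0,0,0],[-1,0,0,0,0,0,0]]
  ]
}}

```text
clock: 15.22
ee_pos: [0.5534, 0.0778, 0.0657]
tcp_rot: [-0.557, 0.557, 0.435, -0.435]
wrist_force: [-0.3, 1.3, -1.5]
width: 0.0297
```

>>> {"api": "arm_command", "payload": {
  "rows": [
    [[-1,0,0,-0.001,0,0,0],[-1,0,0,0,0,0,0]]
  ]
}}

```text
clock: 15.48
ee_pos: [0.5535, 0.0779, 0.0649]
tcp_rot: [-0.557, 0.557, 0.435, -0.435]
wrist_force: [-0.6, 1.6, 0.9]
width: 0.0297
```

>>> {"api": "arm_command", "payload": {
  "rows": [
    [[-1,0,0,-0.001,0,0,0],[-1,0,0,0,0,0,0]]
  ]
}}

```text
clock: 15.72
ee_pos: [0.5535, 0.0778, 0.0649]
tcp_rot: [0.557, -0.557, -0.435, 0.435]
wrist_force: [-4.3, 0.1, 10.5]
width: 0.0297
```

>>> {"api": "arm_command", "payload": {
  "rows": [
    [[-0.2,0,0,0,0,0,0],[0.2,0,0,0,0,0,0],[0.6,0,0,0,0,0,0],[1,0,0,0,0,0,0],[1,0,0,0,0,0,0],[1,0,0,0,0,0,0]]
  ]
}}

```text
clock: 16.48
ee_pos: [0.5535, 0.078, 0.0637]
tcp_rot: [-0.557, 0.557, 0.435, -0.435]
wrist_force: [0.2, 0.3, 0.3]
width: 0.0857
```

>>> {"api": "arm_command", "payload": {
  "rows": [
    [[1,0,0,0,0,0,0],[1,0,0,0,0,0,0]]
  ]
}}

```text
clock: 16.73
ee_pos: [0.5535, 0.0782, 0.0638]
tcp_rot: [-0.557, 0.557, 0.435, -0.435]
wrist_force: [-1.4, 0.1, 0.8]
width: 0.085
```

Open and free; retreat upward and check.

>>> {"api": "arm_command", "payload": {
  "rows": [
    [[1,0,0,0.01,0,0,0],[1,0,0,0.02,0,0,0],[1,0,0,0.03,0,0,0],[1,0,0,0.04,0,0,0],[1,0,0,0.03,0,0,0],[1,0,0,0.01,0,0,0],[1,0,0,0,0,0,0],[1,0,0,0,0,0,0]]
  ]
}}

```text
clock: 17.73
ee_pos: [0.5526, 0.0781, 0.2025]
tcp_rot: [0.558, -0.557, -0.434, 0.436]
wrist_force: [0.4, -0.1, 0.4]
width: 0.0855
```

Run:
```python
from h import *
s=r.sense();print(s["clock"],np.round(s["ee_pos"],4),np.round(s["wrist_force"],2))
im,d=cams.read_camera("scene")
cal=calib("scene");u,v=map(int,proj(cal,[.553,.078,.07]))
a=cv2.resize(im[v-45:v+45,u-55:u+55,::-1],None,fx=3.7,fy=3.7,interpolation=cv2.INTER_CUBIC)
cal=calib("wrist",s);w,d=cams.read_camera("wrist");P=cloud(cal,d)
m=(np.hypot(P[...,0]-.5535,P[...,1]-.078)<.025)&(P[...,2]>.085);print(m.sum(),np.median(P[m],0),np.percentile(P[m][:,2],[5,50,95]))
b=w[60:340,80:487,::-1]
cv2.imwrite("pics/e.png",np.vstack([a,cv2.resize(b,(a.shape[1],int(a.shape[1]*280/407)))]))
```

```text
17.725 [0.5526 0.0781 0.2025] [ 0.44 -0.1   0.44]
6006 [0.54372719 0.07997096 0.27911746] [0.09742752 0.27911746 0.28454551]
```

View pics/e.png

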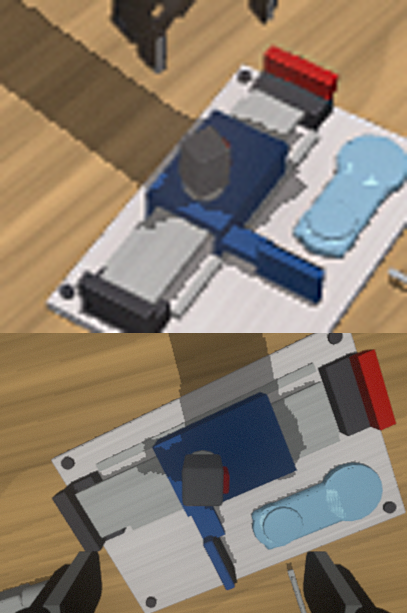

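Run:
```python
from h import *
s=r.sense();cal=calib("wrist",s);w,d=cams.read_camera("wrist");P=cloud(cal,d)
m=(np.hypot(P[...,0]-.5535,P[...,1]-.078)<.025)&(P[...,2]>.095)&(P[...,2]<.13);print(m.sum(),np.median(P[m],0),cv2.minAreaRect((P[m][:,:2]*1000).astype(np.float32)))
m=(abs(P[...,0]-.545)<.02)&(abs(P[...,1]-.13)<.015);print("saddle z",np.median(P[m][:,2]))
hsv=cv2.cvtColor(w,cv2.COLOR_RGB2HSV);red=(hsv[...,1]>150)&((hsv[...,0]<8)|(hsv[...,0]>172));m=red&(np.hypot(P[...,0]-.5535,P[...,1]-.078)<.04)
ax=np.array([.245,.97]);print("button reach",m.sum(),np.percentile((P[m][:,:2]-[.5535,.078])@ax,[50,98]))
```

```text
1770 [0.5528901  0.07847657 0.10448016] ((554.7164306640625, 79.77528381347656), (34.80192565917969, 29.731855392456055), 75.27189636230469)
saddle z 0.26392229991493543
button reach 156 [0.01713928 0.03140653]
```

```bash
python3 -c "
from rig import job;print(job.close_job())"
```

```text
the job is handed in; nothing more can be done
None
```

The pin is locked in the jig and the job is handed in, at about 18 s on the robot's clock.

**What I did:**
- I gripped the pin by its handle with the button squeezed flush (opening about 30 mm).
- I put it through the saddle hole until the nose met the bar.
- I slid the saddle towards the red end, pressing with about 5 N, and the nose dropped into the bar's hole after about 22 mm.
- I pushed the pin home with at most about 10 N read at the wrist, then released it and moved clear.

**Last checks:**
- **Seating:** the tool went down 25 mm from resting on the bar to home, as specified. The handle top is now at z = 0.1045 m, against 0.104 m expected for a flush flange.
- **Button:** the handle measures 34.8 mm across with the button, against 35 mm with it out, and the camera shows red standing out.
- **Robot:** wrist force is near zero and the gripper is clear of everything.

**Checks that failed or were not done:**
- A depth check of the saddle's top surface gave a useless reading (0.264 m, probably part of the gripper). The saddle's height in the flush check is therefore the given 53 mm, not measured.
- The 98th-percentile button reach (31 mm) was also off, so I relied on the 34.8 mm width instead.
- I did not pull on the pin to test the lock.

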